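# Slide the mounting plate out over the end of the ledge for reaming

### The arm

A 6-joint arm with a two-finger parallel gripper is mounted at the origin on the work surface. World frame = base frame: x ahead of the robot, y to its left, z up, the work surface at z = 0. Lengths are in m, angles in rad, forces in N, time in s.
With the tool pointing down it reaches from about 0.25 to 0.775 m from the base axis. Payload 4 kg.
Tool frame: the origin (TCP) lies midway between the tips of the shut fingers; the grasp point (between the pads) lies 19 mm behind it; z points along the fingers, y is the direction in which the jaws open and shut (so a half turn about z gives the same grasp; the last joint's range is limited). The gripper opens to 94 mm and grips with 3 to 60 N. Pads are 16 mm wide; open, the fingers measure 119 mm over their backs; the gripper's body (75 mm by 177 mm) begins 78 mm behind the grasp point.
Start: joints at [-1.319, 0.087, 1.371, -0, 1.684, -0.103], TCP at [0.191, -0.516, 0.206] pointing down, gripper open.
Joint ranges: [-3.1, 3.1], [-0.76, 2.03], [0.27, 2.55], [-1.08, 4.22], [0.17, 2.65], [-2.57, 2.57]. Speed limits (rad/s): [2.79, 2.79, 3.14, 3.14, 3.14, 3.14].

### API

Orientations are given as [roll, pitch, yaw] about the fixed x, y, z axes, in that order (R = Rz(yaw) Ry(pitch) Rx(roll)).
In Python, from bench import robot gives the robot as it stands.
- The arm moves only by the tool servo_tool, never from a script. Its argument "rows" is a list of rows, each a list of 2 entries, a list of its own where there are three numbers: the shift along the tool's x, y, z normalised to -1 to 1, where 1 is 0.08 m, then the turn about the tool's z normalised to -1 to 1, where 1 is pi/2 rad. A call has 1 to 12 rows; each row is the pose to reach, as a shift and turn from the pose commanded when the call began, along the tool's axes at that moment; what a row does not reach only later rows make up. A row lasts 1/12 s, in which the tool goes at most 41.7 mm and 7.16 degrees, less where a joint would pass 70% of its speed; a pose out of reach is approached as far as the arm can. A call with a number of a shift or a turn outside -1 to 1 is refused whole. A call with a gripper value outside its range is refused whole. "grip" is the closure, from -1 (fully open) to 1 (shut), set as the call begins (left out, the last holds). The fingers move at their own pace and stop on an object; the grip force is fixed at half the most. Time passes only in rows, so rows that repeat a pose let the fingers close. It gives the time, the measured TCP pose, the force and the opening at its end, in the units of the state.
- robot.get_obs(): the state, without advancing time (a new reading comes with each control period).
- robot.snapshot(name): name is "scene" or "top" or "wrist"; returns a dict with "pixels" (420x560x3 uint8, red, green, blue), "camera_matrix" (3x3 intrinsics, pixels), "world_from_camera" (4x4, takes a point from camera to world coordinates). Camera axes: x right, y down, z forward; pixel columns grow to the right and rows downward; lengths in m; the calibration is good to about 2 mm. A picture is of the moment at which its call begins. There is no depth.
- robot.close_job(): hands the job in, once; it reports no verdict.
The state is a dict: "time": time; "joint_positions": joint angles; "qvel": joint speeds; "joint_torque": joint torques, N m; "tool_pos": TCP position; "ee_rot": TCP orientation; "wrist_force": force on the tool from outside, world axes, zero at the start; "wrist_torque": the same for the moment, N m; "width": finger opening in m.
Only numpy, scipy, OpenCV 4.12 (cv2) and the standard library are available. Lean on these libraries where they do the work, as an engineer would, in place of code of your own. Each camera call takes 0.05 s, during which the arm holds its last target.

### The job

The two bolt holes of the steel mounting plate lying on the ledge have to be reamed: with the fingertips, push the plate along the ledge until both bolt holes hang fully clear past the ledge's open end, on the robot's left, while the big round port in its middle is still wholly on the ledge, and leave it lying flat with its long edge flush against the fence at the back. Only push it: do not pinch, lift or tip the plate, and leave everything else where it stands.

Things in the scene. Friction and masses are not known exactly. Their poses are not given: they have to be found in the camera images.
- ledge: Fixed ledge: 420 mm of dark steel channel, 160 mm wide, web up, flat top 65 mm above the bench. Origin: centre of its underside; y runs along it to the open end (left seen from the robot), x across it, away from the robot. Along its whole back runs an angle-iron fence: upright front face at x = +50 mm, 20 mm high above the top; the clear bed in front of it is 130 mm deep.
- ledge_end (a point): Point on the ledge's top where the front face of the fence meets the open end (ledge frame: x +50, y +210, z +65 mm); axes as the ledge's. Beyond it is air, 65 mm above the bench.
- plate: Loose bright steel plate, 0.45 to 0.8 kg, 100 (x) by 170 (y) by 6 mm, flat on the ledge, its length roughly along it, slightly askew, 10 to 26 mm off the fence. Origin: centre of its underside. Round port 36 mm across at its centre; two bolt holes 12 mm across at x = -30 and +30, y = +65 mm, at the end nearer the open end. It slides under a few newtons.
- plate_lead (a point): Middle of the plate's leading (bolt-hole) end, plate y = +85 mm, on its underside; axes as the plate's. At the start it is 20 to 110 mm short of the ledge's open end.
- plate_back (a point): Middle of the plate's long edge on the fence side (plate x = +50 mm), on its underside; axes as the plate's.
- socket: Bystander: steel deep socket standing on the ledge near its closed end, 27 mm across, 58 mm high; origin at the centre of its underside.
- paste_tin: Bystander: small round tin with a lid, 51 mm across, 42 mm high, standing on the ledge near its closed end; origin at the centre of its underside.
- bolt_tray: Bystander: open sheet-steel tray of bolts, 100 x 100 x 24 mm, on the bench beyond the open end of the ledge; origin at the centre of its underside.
- wrench: Bystander: combination wrench, 190 mm long, lying on the bench in front of the ledge; origin under about its middle, x along it.
- screwdriver: Bystander: black-handled screwdriver, 200 mm long, lying on the bench behind the ledge; origin under about its middle, x along it.
- reducer: Bystander: cast grey gas pressure reducer: square body 84 mm wide with a round bolted cover and a small turret, pipe unions at two sides, 68 mm high, on the bench to one side; origin at the centre of its underside.
- spray_can: Bystander: spray can, 54 mm across, 155 mm high, on the bench to one side; origin at the centre of its underside.
- jar: Bystander: jar, 72 mm across, 105 mm high, on the bench to one side; origin at the centre of its underside.
There are look-alikes about, which are no part of the job. There is more than one size of the plate; the job needs the smallest.

How it is judged:
By the outcome, as a careful person would: the job done as asked, in the order asked, and still so for the second after the job is handed in, with the robot touching nothing.
It also fails if it takes over 64 s, if anything falls off the work surface, if the arm or the gripper's body presses on something with over 40 N, if the wrist force passes 120 N, or if a joint passes its speed limit or range.

## Working session

There is one attempt and no reset: what is moved stays moved. The work goes in short steps, Python scripts to look and compute and a tool call to move; the robot and the scene stay as the last step left them, time stands still between calls to the robot, and variables do not carry over. Pictures are saved under pics/ and viewed, and the job is handed in when it is done.

Besides the shell and the picture viewer there is one more tool, called after "Request:" in YAML: its name, and indented under it one key for each argument. servo_tool: Moves the arm, as the interface text tells. Its arguments: {"type":"object","properties":{"rows":{"type":"array"},"grip":{"type":"number"}},"required":["rows"]}

```bash
mkdir -p pics; ls
python3 - <<'E'
from bench import robot
import cv2,numpy as np,pickle
for n in ["scene","top"]:
    s=robot.snapshot(n); cv2.imwrite(f"pics/{n}0.png",s["pixels"][:,:,::-1]); pickle.dump(s,open(f"{n}0.pkl","wb"))
    print(n,s["camera_matrix"].tolist(),np.round(s["world_from_camera"],4).tolist())
o=robot.get_obs()
print({k:np.round(v,4).tolist() for k,v in o.items()})
E
```

```text
pics
scene [[454.5408207660655, 0.0, 276.4546646395762], [0.0, 454.5408207660655, 207.80969755561105], [0.0, 0.0, 1.0]] [[0.8501, 0.3357, -0.4057, 1.0828], [0.5261, -0.5728, 0.6286, -0.8823], [-0.0214, -0.7478, -0.6636, 1.0158], [0.0, 0.0, 0.0, 1.0]]
top [[537.8002120575608, 0.0, 289.09303038170845], [0.0, 537.8002120575608, 206.18838416158673], [0.0, 0.0, 1.0]] [[0.0133, -0.9888, 0.1483, 0.23], [-0.9998, -0.0152, -0.0119, 0.0284], [0.0141, -0.1482, -0.9889, 1.8964], [0.0, 0.0, 0.0, 1.0]]
{'time': 0.1, 'joint_positions': [-1.3191, 0.0879, 1.372, -0.0, 1.6836, -0.1031], 'qvel': [0.0007, -0.0018, -0.0042, -0.0, -0.0005, 0.002], 'joint_torque': [0.0033, -34.1253, -30.3302, 0.0722, 0.0304, -0.0001], 'tool_pos': [0.191, -0.5153, 0.2045], 'ee_rot': [-3.1397, -0.0002, 0.3548], 'wrist_force': [-0.2543, -0.573, -0.4224], 'wrist_torque': [0.0291, 0.0091, -0.0177], 'width': 0.094}
```

View pics/scene0.png

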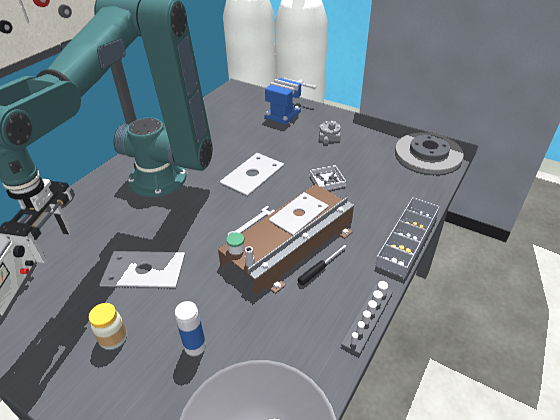

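View pics/top0.png

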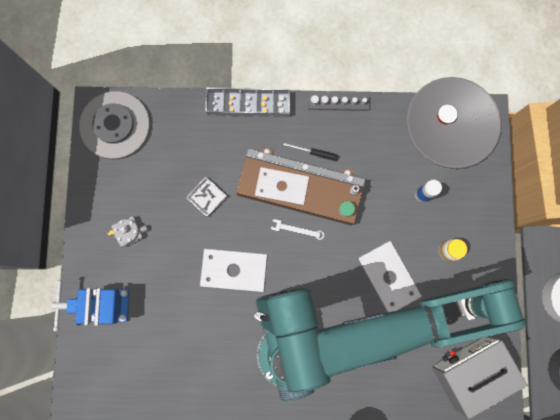

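The top view shows three plate-like parts: one on the ledge at (281,186), one on the bench at (233,270), and one on the bench at (390,275). The one on the ledge is the smallest and fits "lying on the ledge". I'll confirm with an enlarged crop and measure it.

Run:
```python
import pickle,cv2,numpy as np
t=pickle.load(open("top0.pkl","rb"))["pixels"][:,:,::-1]
s=pickle.load(open("scene0.pkl","rb"))["pixels"][:,:,::-1]
cv2.imwrite("pics/ct.png",cv2.resize(t[140:235,225:375],None,fx=5,fy=5,interpolation=cv2.INTER_CUBIC))
cv2.imwrite("pics/cs.png",cv2.resize(s[180:300,210:360],None,fx=5,fy=5,interpolation=cv2.INTER_CUBIC))
```

```text
(no output)
```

View pics/ct.png

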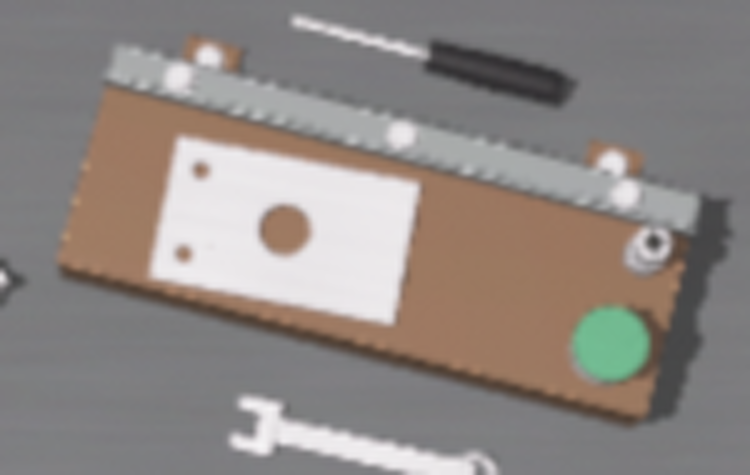

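View pics/cs.png

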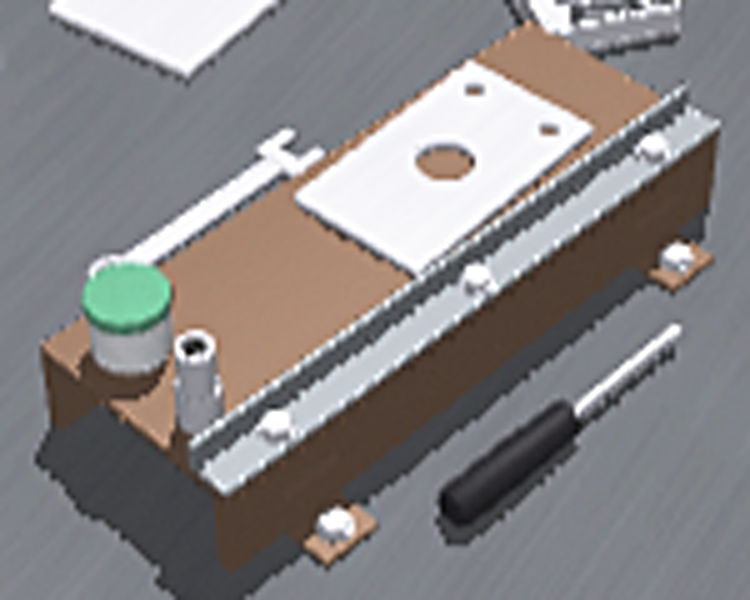

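```bash
cat > h.py <<'E'
import numpy as np,cv2
def ray(s,uv,z):
    K=s["camera_matrix"];T=s["world_from_camera"]
    uv=np.atleast_2d(np.asarray(uv,float))
    d=np.c_[uv,np.ones(len(uv))]@np.linalg.inv(K).T@T[:3,:3].T
    o=T[:3,3]; return (o+d*((z-o[2])/d[:,2])[:,None])
def proj(s,P):
    T=np.linalg.inv(s["world_from_camera"]); P=np.atleast_2d(P)
    c=P@T[:3,:3].T+T[:3,3]; u=c@s["camera_matrix"].T; return u[:,:2]/u[:,2:]
def masks(s,scale=4):
    im=cv2.resize(s["pixels"],None,fx=scale,fy=scale,interpolation=cv2.INTER_LINEAR)
    hsv=cv2.cvtColor(im,cv2.COLOR_RGB2HSV)
    return im,hsv
def pix(p,scale=4): return (np.asarray(p,float)+.5)/scale-.5
E
python3 - <<'E'
import pickle;from h import *
s=pickle.load(open("top0.pkl","rb"))
im,hsv=masks(s)
# brown
br=cv2.inRange(hsv,(5,60,110),(20,255,255))
wh=cv2.inRange(hsv,(0,0,205),(180,40,255))
roi=np.zeros_like(br); roi[140*4:235*4,225*4:375*4]=255
br&=roi; wh&=roi
c=max(cv2.findContours(wh,0,1)[0],key=cv2.contourArea)
print("plate area",cv2.contourArea(c)/16)
r=cv2.minAreaRect(c); b=pix(cv2.boxPoints(r)); print(b.round(1).tolist()); W=ray(s,b,.071); print(W.round(4).tolist(), [np.linalg.norm(W[i]-W[i-1]).round(4) for i in range(4)])
# side: ledge
c=max(cv2.findContours(br,0,1)[0],key=cv2.contourArea)
h=pix(c[:,0]); q=ray(s,h,.065)[:,:2]
rr=cv2.minAreaRect((q*1000).astype(np.float32)); print(rr)
P=cv2.boxPoints(rr)/1000; print(P.round(4).tolist())
t=im.copy(); cv2.drawContours(t,[c],-1,(0,255,0),1); cv2.polylines(t,[((b+.5)*4).astype(int)],True,(255,0,0),1)
cv2.imwrite("pics/chk.png",t[560:940,900:1500,::-1])
# holes
cs,hi=cv2.findContours(wh,cv2.RETR_CCOMP,1)
for i,cc in enumerate(cs):
    if hi[0][i][3]>=0 and cv2.contourArea(cc)>40: 
        m=cv2.moments(cc); print("hole",cv2.contourArea(cc),ray(s,pix([m['m10']/m['m00'],m['m01']/m['m00']]),.071).round(4))
E
```

```text
plate area 1371.78125
[[254.4, 194.9], [259.8, 166.7], [308.3, 176.1], [302.9, 204.3]]
[[0.5412, 0.1262, 0.071], [0.6406, 0.1097, 0.071], [0.6102, -0.0589, 0.071], [0.5112, -0.041, 0.071]] [np.float64(0.1699), np.float64(0.1007), np.float64(0.1712), np.float64(0.1006)]
((562.416259765625, -28.644805908203125), (421.2049255371094, 132.44679260253906), 76.02396392822266)
[[0.447299987077713, -0.21699999272823334], [0.5758000016212463, -0.24899999797344208], [0.6775000095367432, 0.15970000624656677], [0.5490000247955322, 0.19169999659061432]]
hole 181.5 [[0.5581 0.1034 0.071 ]]
hole 1552.5 [[0.5759 0.034  0.071 ]]
hole 202.0 [[0.6169 0.0926 0.071 ]]
```

View pics/chk.png

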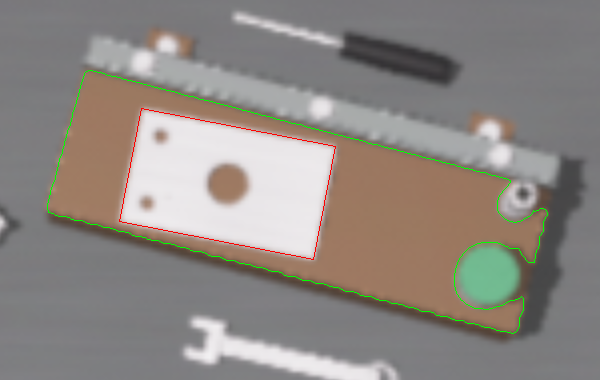

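The enlarged crops confirm it. The plate on the ledge (top pixels 254–308, 167–204) measures 170 x 100 mm with the two holes at the left, and the bench plates are clearly larger. Its lead end is about 61 mm short of the open end, skew is 3.8°, and the fence gap is 13–24 mm. My plan is to push the trailing end by about 108 mm with two fingertips, then seat the long edge against the fence.

Request:
servo_tool:
  rows:
    - [[0.3,-0.18,0],-0.08]
    - [[0.6,-0.36,0],-0.16]
    - [[0.9,-0.5,0],-0.24]
    - [[1,-0.59,0],-0.32]
    - [[1,-0.59,0],-0.4]
    - [[1,-0.59,0],-0.48]
    - [[1,-0.59,0],-0.56]
    - [[1,-0.59,0],-0.619]
    - [[1,-0.59,0],-0.619]
  grip: -0.06

```text
time: 0.85
tool_pos: [0.2496, -0.4433, 0.2049]
ee_rot: [-3.141, -0.001, 1.329]
wrist_force: [-0.3, -0.5, -0.6]
width: 0.0501
```

Request:
servo_tool:
  rows:
    - [[0.4,0.2,0],0]
    - [[0.8,0.4,0],0]
    - [[1,0.5,0],0]

```text
time: 1.1
tool_pos: [0.3091, -0.3735, 0.2051]
ee_rot: [3.141, -0.002, 1.325]
wrist_force: [0.4, -0.0, 1.0]
width: 0.0499
```

Request:
servo_tool:
  rows:
    - [[0.4,0.2,0],0]
    - [[0.8,0.4,0],0]
    - [[1,0.5,0],0]

```text
time: 1.35
tool_pos: [0.3675, -0.305, 0.2052]
ee_rot: [3.141, -0.002, 1.326]
wrist_force: [-0.4, 0.8, 0.9]
width: 0.0496
```

Request:
servo_tool:
  rows:
    - [[0.4,0.2,0],0]
    - [[0.8,0.4,0],0]
    - [[1,0.5,0],0]

```text
time: 1.6
tool_pos: [0.4256, -0.2369, 0.2052]
ee_rot: [3.141, -0.002, 1.327]
wrist_force: [-0.3, -0.6, 0.1]
width: 0.05
```

Request:
servo_tool:
  rows:
    - [[0.4,0.2,0],0]
    - [[0.8,0.4,0],0]
    - [[1,0.5,0],0]

```text
time: 1.85
tool_pos: [0.4837, -0.1688, 0.205]
ee_rot: [-3.141, -0.002, 1.327]
wrist_force: [-0.6, -0.1, -0.9]
width: 0.0503
```

Request:
servo_tool:
  rows:
    - [[0.4,0.2,0],0]
    - [[0.8,0.4,0],0]
    - [[1,0.5,0],0]
    - [[1,0.5,0],0]
    - [[1,0.5,0],0]
    - [[1,0.5,0],0]

```text
time: 2.35
tool_pos: [0.5397, -0.1044, 0.2051]
ee_rot: [-3.141, 0.001, 1.325]
wrist_force: [0.5, -0.8, 0.8]
width: 0.0499
```

Request:
servo_tool:
  rows:
    - [[0.43,0.06,0],0]
    - [[0.43,0.06,0.4],0]
    - [[0.43,0.06,0.8],0]
    - [[0.43,0.06,1],0]
    - [[0.43,0.06,1],0]
    - [[0.43,0.06,1],0]

```text
time: 2.85
tool_pos: [0.5521, -0.0726, 0.1248]
ee_rot: [-3.139, 0.0, 1.325]
wrist_force: [1.2, -1.0, 0.7]
width: 0.0499
```

Request:
servo_tool:
  rows:
    - [[0,0,0.3],0]
    - [[0,0,0.5],0]
    - [[0,0,0.6],0]
    - [[0,0,0.6],0]
    - [[0,0,0.6],0]

```text
time: 3.27
tool_pos: [0.554, -0.0722, 0.079]
ee_rot: [3.139, 0.0, 1.326]
wrist_force: [0.2, 1.2, 0.8]
width: 0.0495
```

Run:
```python
from bench import robot
import cv2
for n in ["wrist","scene"]:
    s=robot.snapshot(n)["pixels"][:,:,::-1]
    if n=="scene": s=cv2.resize(s[150:310,200:400],None,fx=3.5,fy=3.5)
    cv2.imwrite(f"pics/{n}1.png",s)
```

```text
(no output)
```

View pics/wrist1.png

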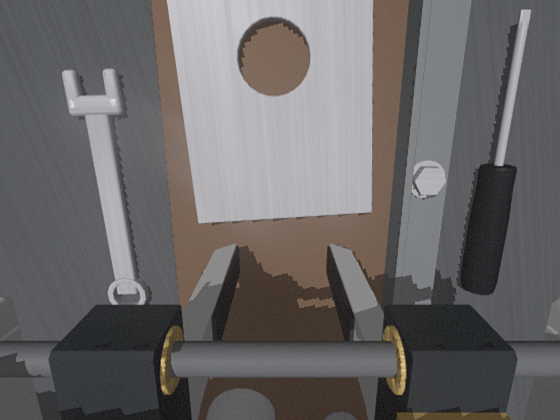

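View pics/scene1.png

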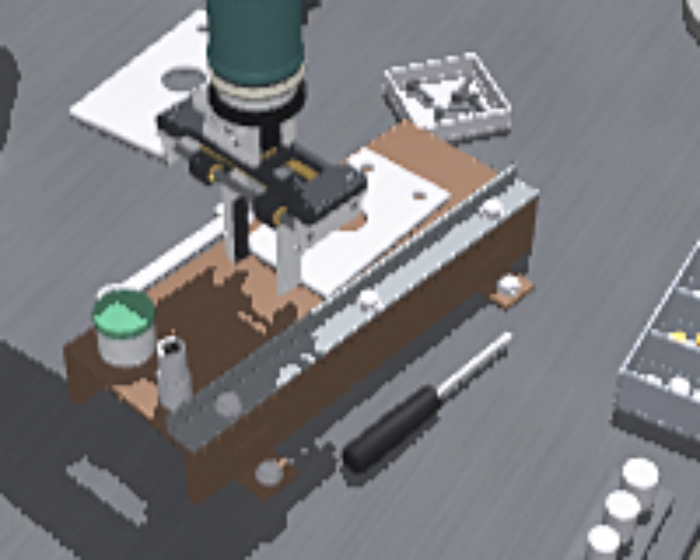

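Wrist view: the trailing edge is at rows 212–222, columns 198–372. Both fingertips (near 235,247 and 332,247) are just behind it on bare ledge, lined up within the plate's width. I'll lower to mid-plate height and push.

Request:
servo_tool:
  rows:
    - [[0,0,0.06],0]
    - [[0,0,0.1],0]
    - [[0,0,0.13],0]
    - [[0,0,0.13],0]
    - [[0,0,0.13],0]
    - [[0,0,0.13],0]

```text
time: 3.87
tool_pos: [0.5533, -0.0716, 0.0671]
ee_rot: [3.142, 0.0, 1.327]
wrist_force: [0.1, 0.5, -0.2]
width: 0.0497
```

Request:
servo_tool:
  rows:
    - [[0.04,0,0],0]
    - [[0.08,0,0],0]
    - [[0.12,0,0],0]
    - [[0.16,0,0],0]
    - [[0.2,0,0],0]
    - [[0.24,0,0],0]
    - [[0.28,0,0],0]
    - [[0.32,0,0],0]
    - [[0.36,0,0],0]
    - [[0.4,0,0],0]

```text
time: 4.7
tool_pos: [0.561, -0.0404, 0.0671]
ee_rot: [-3.142, 0.0, 1.327]
wrist_force: [-2.0, -3.3, 1.1]
width: 0.0499
```

Request:
servo_tool:
  rows:
    - [[0.06,0,0],0]
    - [[0.12,0,0],0]
    - [[0.18,0,0],0]
    - [[0.24,0,0],0]
    - [[0.3,0,0],0]
    - [[0.36,0,0],0]
    - [[0.42,0,0],0]
    - [[0.48,0,0],0]
    - [[0.54,0,0],0]
    - [[0.6,0,0],0]
    - [[0.65,0,0],0]
    - [[0.65,0,0],0]

```text
time: 5.7
tool_pos: [0.5738, 0.0113, 0.0671]
ee_rot: [3.141, -0.001, 1.328]
wrist_force: [-0.3, -1.9, 1.2]
width: 0.0497
```

Run:
```python
from bench import robot
import cv2
for n in ["wrist"]:
    s=robot.snapshot(n)["pixels"][:,:,::-1]
    cv2.imwrite(f"pics/{n}2.png",s)
```

```text
(no output)
```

View pics/wrist2.png

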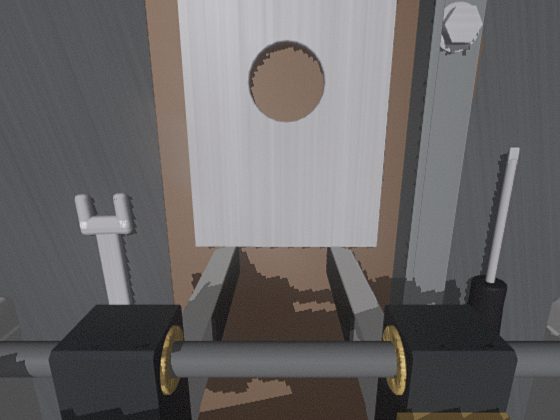

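Wrist view: the trailing edge (row 247, columns 195–378) sits square on both fingertips, with a gap to the fence still showing on the right. About 37 mm of travel is left.

Request:
servo_tool:
  rows:
    - [[0.05,0,0],0]
    - [[0.1,0,0],0]
    - [[0.15,0,0],0]
    - [[0.2,0,0],0]
    - [[0.25,0,0],0]
    - [[0.3,0,0],0]
    - [[0.35,0,0],0]
    - [[0.4,0,0],0]
    - [[0.44,0,0],0]
    - [[0.46,0,0],0]
    - [[0.46,0,0],0]

```text
time: 6.67
tool_pos: [0.5825, 0.0464, 0.0671]
ee_rot: [3.142, -0.001, 1.328]
wrist_force: [-0.9, -2.8, 0.5]
width: 0.0499
```

Request:
servo_tool:
  rows:
    - [[-0.1,0,0],0]
    - [[-0.25,0,0],0]
    - [[-0.35,0,-0.3],0]
    - [[-0.35,0,-0.6],0]
    - [[-0.35,0,-0.9],0]
    - [[-0.35,0,-0.9],0]

```text
time: 7.17
tool_pos: [0.5786, 0.0179, 0.1451]
ee_rot: [3.131, -0.003, 1.326]
wrist_force: [0.7, 0.2, 1.5]
width: 0.0499
```

Run:
```python
from bench import robot
import cv2,pickle
for n in ["top","scene"]:
    r=robot.snapshot(n); pickle.dump(r,open(n+"3.pkl","wb")); s=r["pixels"][:,:,::-1]
    s=cv2.resize(s[150:310,200:400] if n=="scene" else s[130:240,200:380],None,fx=4,fy=4,interpolation=cv2.INTER_CUBIC)
    cv2.imwrite(f"pics/{n}3.png",s)
```

```text
(no output)
```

View pics/top3.png

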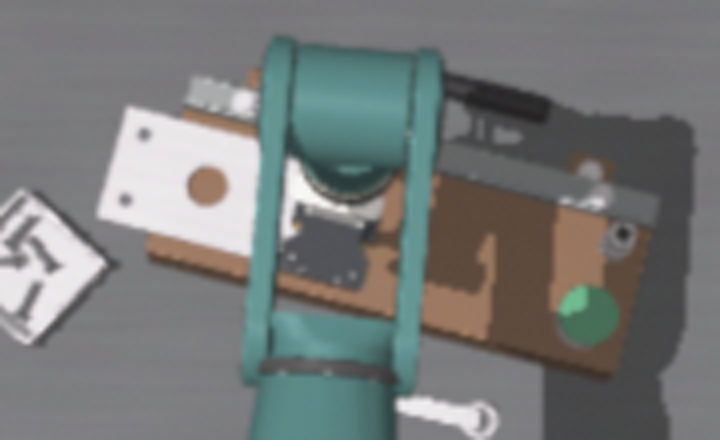

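View pics/scene3.png

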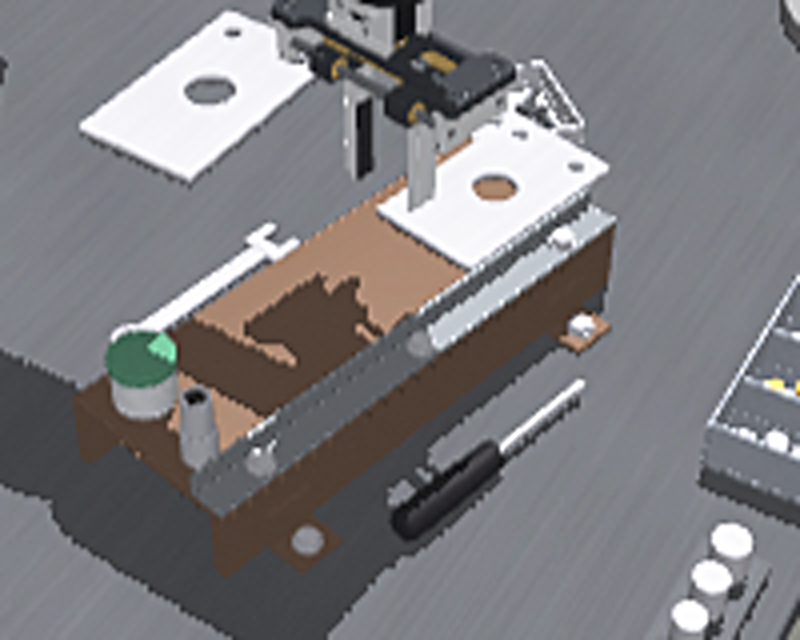

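Both views show the holes (scene crop 520,134 and 576,167) past the open end and the port on wood, with a fence gap of about 18 mm left. Next I swing to the front edge with the fingers wide open.

Request:
servo_tool:
  rows:
    - [[0,-0.4,0],-0.07]
    - [[0.1,-0.8,0],-0.15]
    - [[0.4,-1,0],-0.23]
    - [[0.8,-1,0],-0.31]
    - [[1,-1,0],-0.39]
    - [[1,-1,0],-0.47]
    - [[1,-1,0],-0.55]
    - [[1,-1,0],-0.63]
    - [[1,-1,0],-0.71]
    - [[1,-1,0],-0.79]
    - [[1,-1,0],-0.87]
    - [[1,-1,0],-0.94]
  grip: -1

```text
time: 8.27
tool_pos: [0.5159, 0.1154, 0.1364]
ee_rot: [-3.14, -0.004, 2.81]
wrist_force: [0.4, -0.4, -0.2]
width: 0.0941
```

Request:
servo_tool:
  rows:
    - [[0,0.2,0],-0.06]
    - [[0,0.4,0],-0.06]
    - [[0,0.5,0],-0.06]
    - [[0,0.5,0],-0.06]
    - [[0,0.5,0],-0.06]

```text
time: 8.68
tool_pos: [0.5297, 0.153, 0.1376]
ee_rot: [-3.14, -0.002, 2.899]
wrist_force: [-0.5, -0.4, -0.1]
width: 0.0944
```

Request:
servo_tool:
  rows:
    - [[0.05,0.03,0.2],0]
    - [[0.05,0.03,0.45],0]
    - [[0.05,0.03,0.65],0]
    - [[0.05,0.03,0.65],0]
    - [[0.05,0.03,0.65],0]

```text
time: 9.1
tool_pos: [0.5262, 0.1557, 0.0859]
ee_rot: [-3.14, -0.003, 2.897]
wrist_force: [0.3, -0.5, -0.0]
width: 0.0937
```

Run:
```python
from bench import robot
import cv2,pickle
for n in ["wrist","scene"]:
    r=robot.snapshot(n); s=r["pixels"][:,:,::-1]
    if n=="scene": s=cv2.resize(s[150:310,200:400],None,fx=4,fy=4,interpolation=cv2.INTER_CUBIC)
    cv2.imwrite(f"pics/{n}4.png",s)
```

```text
(no output)
```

View pics/wrist4.png

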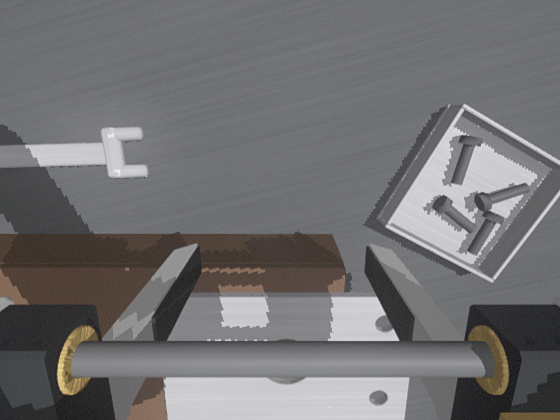

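View pics/scene4.png

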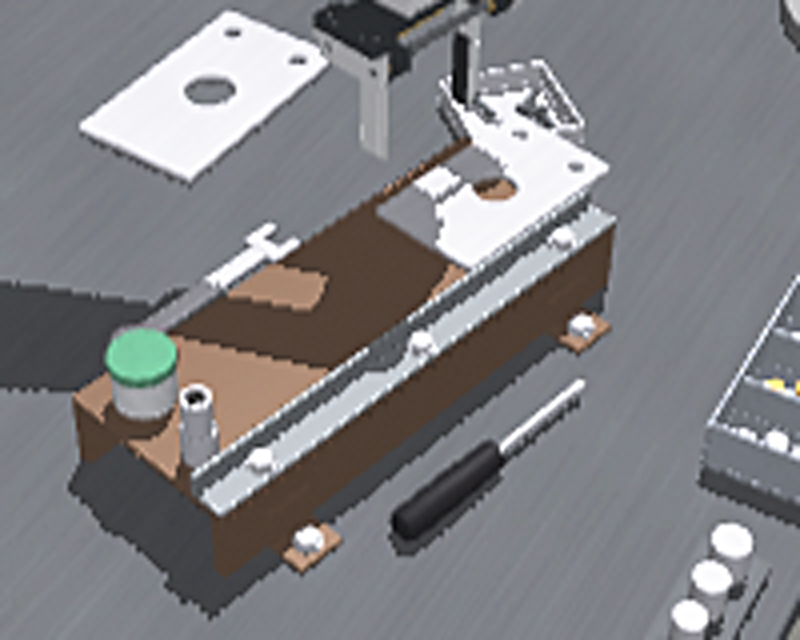

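The fingers straddle the plate's length in front of its front edge (edge at row ~293, tips at row ~247). Now lower and push toward the fence.

Request:
servo_tool:
  rows:
    - [[0,0,0.1],0]
    - [[0,0,0.18],0]
    - [[0,0,0.235],0]
    - [[0,0,0.235],0]
    - [[0,0,0.235],0]
    - [[0,0,0.235],0]

```text
time: 9.7
tool_pos: [0.5274, 0.1565, 0.0683]
ee_rot: [-3.142, 0.0, 2.898]
wrist_force: [0.6, 0.8, 0.3]
width: 0.0943
```

Request:
servo_tool:
  rows:
    - [[-0.04,0,0],0]
    - [[-0.08,0,0],0]
    - [[-0.12,0,0],0]
    - [[-0.16,0,0],0]
    - [[-0.2,0,0],0]
    - [[-0.24,0,0],0]
    - [[-0.28,0,0],0]
    - [[-0.31,0,0],0]
    - [[-0.34,0,0],0]
    - [[-0.37,0,0],0]
    - [[-0.4,0,0],0]

```text
time: 10.62
tool_pos: [0.5566, 0.1492, 0.0681]
ee_rot: [-3.141, -0.004, 2.898]
wrist_force: [-4.9, 1.6, 3.1]
width: 0.094
```

Request:
servo_tool:
  rows:
    - [[-0.01,0,0],0]
    - [[-0.02,0,0],0]
    - [[-0.03,0,0],0]
    - [[-0.04,0,0],0]

```text
time: 10.95
tool_pos: [0.5601, 0.1483, 0.0681]
ee_rot: [-3.141, -0.003, 2.898]
wrist_force: [-4.2, 1.0, 2.4]
width: 0.0942
```

Request:
servo_tool:
  rows:
    - [[-0.01,0,0],0]
    - [[-0.02,0,0],0]
    - [[-0.03,0,0],0]

```text
time: 11.2
tool_pos: [0.5615, 0.148, 0.068]
ee_rot: [-3.141, -0.005, 2.898]
wrist_force: [-7.4, 1.5, 4.6]
width: 0.0943
```

Request:
servo_tool:
  rows:
    - [[-0.007,0,0],0]
    - [[-0.014,0,0],0]
    - [[-0.02,0,0],0]

```text
time: 11.45
tool_pos: [0.5616, 0.148, 0.068]
ee_rot: [-3.141, -0.009, 2.898]
wrist_force: [-11.4, 2.5, 5.6]
width: 0.0936
```

Request:
servo_tool:
  rows:
    - [[-0.01,0,0],0]
    - [[-0.015,0,0],0]
    - [[-0.015,0,0],0]
    - [[-0.015,0,0],0]

```text
time: 11.78
tool_pos: [0.5617, 0.148, 0.068]
ee_rot: [-3.141, -0.011, 2.899]
wrist_force: [-12.3, 2.4, 6.8]
width: 0.094
```

Run:
```python
from bench import robot
import cv2,pickle
print(robot.get_obs()["wrist_torque"])
for n in ["scene"]:
    r=robot.snapshot(n); s=r["pixels"][:,:,::-1]
    s=cv2.resize(s[170:260,280:370],None,fx=6,fy=6,interpolation=cv2.INTER_CUBIC)
    cv2.imwrite(f"pics/{n}5.png",s)
```

```text
[ 0.50504965  2.2918257  -0.14362378]
```

View pics/scene5.png

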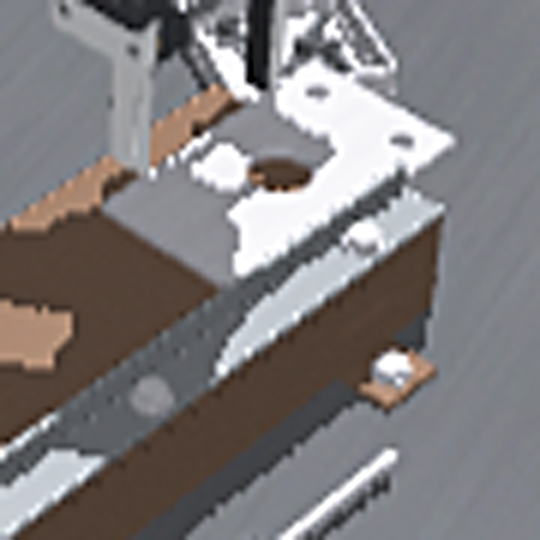

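The plate has stopped against the fence, with force rising while position stays put. I'll back the fingers off horizontally, then lift and clear the view.

Request:
servo_tool:
  rows:
    - [[0.02,0,0],0]
    - [[0.06,0,0],0]
    - [[0.12,0,0],0]
    - [[0.2,0,0],0]
    - [[0.3,0,0],0]
    - [[0.4,0,0],0]
    - [[0.4,0,-0.3],0]
    - [[0.4,0,-0.7],0]
    - [[0.4,0,-1],0]
    - [[0.4,0,-1],0]

```text
time: 12.67
tool_pos: [0.5383, 0.1552, 0.155]
ee_rot: [3.137, 0.011, 2.898]
wrist_force: [0.1, 0.2, 0.7]
width: 0.0942
```

Request:
servo_tool:
  rows:
    - [[0.4,0,-0.2],0]
    - [[0.8,0,-0.4],0]
    - [[1,0,-0.4],0]
    - [[1,0,-0.4],0]

```text
time: 13.0
tool_pos: [0.4555, 0.1747, 0.1811]
ee_rot: [3.14, 0.001, 2.9]
wrist_force: [0.8, -0.3, 0.4]
width: 0.0935
```

Request:
servo_tool:
  rows:
    - [[0.4,0,0],0]
    - [[0.8,0,0],0]
    - [[1,0,0],0]
    - [[1,0,0],0]
    - [[1,0,0],0]

```text
time: 13.42
tool_pos: [0.3802, 0.1929, 0.1795]
ee_rot: [-3.141, 0.001, 2.899]
wrist_force: [0.6, -0.3, 0.2]
width: 0.0942
```

Run:
```python
from bench import robot
import cv2,pickle
from h import *
for n in ["top","scene"]:
    r=robot.snapshot(n); pickle.dump(r,open(n+"6.pkl","wb")); s=r["pixels"][:,:,::-1]
    s=cv2.resize(s[160:310,200:380] if n=="scene" else s[130:240,200:380],None,fx=4,fy=4,interpolation=cv2.INTER_CUBIC)
    cv2.imwrite(f"pics/{n}6.png",s)
```

```text
(no output)
```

View pics/top6.png

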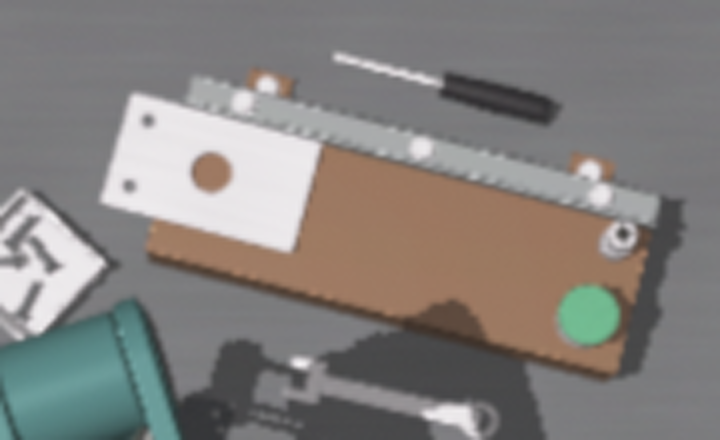

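View pics/scene6.png

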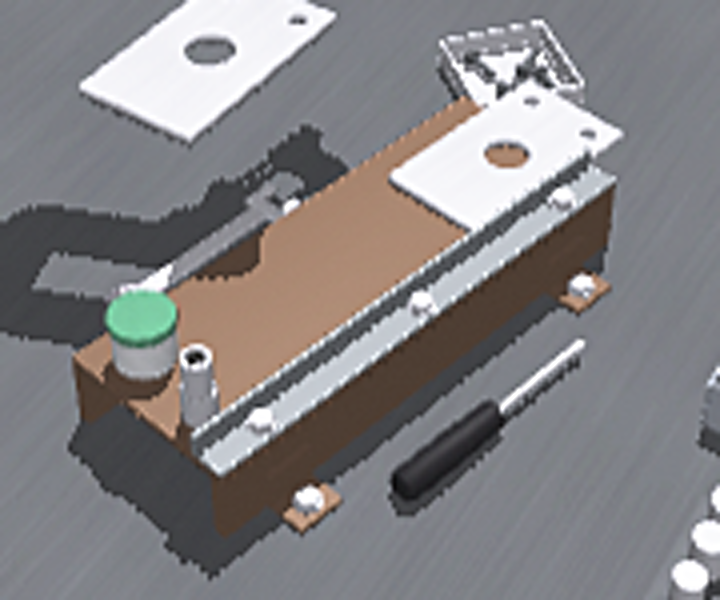

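Both views show the plate against the fence (top crop corners near 133,93 / 322,143 / 293,250 / 101,203). The holes are over air and the port is on wood. I'll check the numbers.

Run:
```python
import pickle;from h import *
s=pickle.load(open("top6.pkl","rb"))
im,hsv=masks(s)
wh=cv2.inRange(hsv,(0,0,205),(180,40,255)); roi=np.zeros_like(wh); roi[145*4:200*4,220*4:290*4]=255; wh&=roi
cs,hi=cv2.findContours(wh,cv2.RETR_CCOMP,1)
c=max(cs,key=cv2.contourArea)
E=np.array([.6775,.1597]);ey=np.array([.2415,.9704]);ex=np.array([.9704,-.2415])
L=lambda P:np.c_[(P[:,:2]-E)@ex,(P[:,:2]-E)@ey]*1000
r=cv2.minAreaRect(cv2.convexHull(c)); W=L(ray(s,pix(cv2.boxPoints(r)),.071)); print(W.round(1).tolist())
for i,cc in enumerate(cs):
    if hi[0][i][3]>=0 and cv2.contourArea(cc)>40:
        m=cv2.moments(cc); print("hole",L(ray(s,pix([m['m10']/m['m00'],m['m01']/m['m00']]),.071)).round(1))
# fence base line fitted right of plate
br=cv2.inRange(hsv,(5,60,110),(20,255,255))
for lab,u0,u1 in [("fence",290,335)]:
    pts=[]
    for u in range(u0*4,u1*4):
        col=np.where(br[160*4:215*4,u])[0]
        pts.append((u,col[0]+640))
    P=L(ray(s,pix(np.array(pts)),.065)); k=np.polyfit(P[:,1],P[:,0],1); print(lab,"x at y=-39:",np.polyval(k,-39).round(2),"slope deg",np.degrees(k[0]).round(2), "x at -170",np.polyval(k,-170).round(2))
```

```text
[[-100.4, 46.3], [-0.7, 48.1], [-1.7, -122.5], [-101.1, -123.0]]
hole [[-80.3  27.2]]
hole [[-50.4 -37.5]]
hole [[-20.5  27.2]]
fence x at y=-39: -0.85 slope deg -0.04 x at -170 -0.76
```

Run:
```python
import pickle;from h import *
E=np.array([.6775,.1597]);ey=np.array([.2415,.9704]);ex=np.array([.9704,-.2415])
L=lambda P:np.c_[(P[:,:2]-E)@ex,(P[:,:2]-E)@ey]*1000
s=pickle.load(open("top6.pkl","rb")); g=s["pixels"].min(2).astype(np.float32)
im,hsv=masks(s)
wh=cv2.inRange(hsv,(0,0,205),(180,40,255)); roi=np.zeros_like(wh); roi[145*4:200*4,220*4:290*4]=255; wh&=roi
c=max(cv2.findContours(wh,0,1)[0],key=cv2.contourArea)
P=L(ray(s,pix(c[:,0]),.071))
for lab,m in [("back over fence",(P[:,0]>-8)&(P[:,1]<-10)&(P[:,1]>-112)),("front",(P[:,0]<-92)&(P[:,1]<36)&(P[:,1]>-112)),("trail",(P[:,1]<-115)&(P[:,0]<-10)&(P[:,0]>-90)),("lead",(P[:,1]>40)&(P[:,0]<-10)&(P[:,0]>-90))]:
    a,b=(1,0) if lab[0] in "bf" else (0,1)
    k=np.polyfit(P[m][:,a],P[m][:,b],1); print(lab,m.sum(),"mean",P[m][:,b].mean().round(2),"deg",np.degrees(k[0]).round(2))
a=s["pixels"][:,:,::-1]; cv2.imwrite("pics/z6.png",cv2.resize(a[150:200,222:292],None,fx=10,fy=10,interpolation=cv2.INTER_CUBIC))
```

```text
back over fence 113 mean -2.1 deg 0.29
front 165 mean -99.7 deg 0.15
trail 88 mean -121.76 deg 0.07
lead 87 mean 45.67 deg -0.28
```

View pics/z6.png

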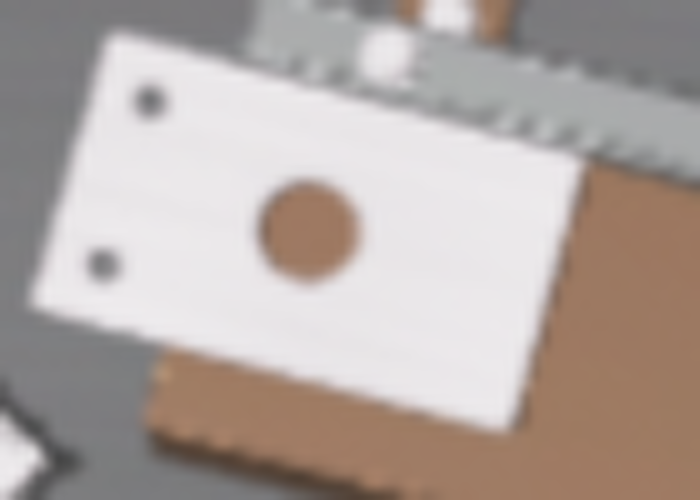

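The edges agree with the fence to within about 0.3° and 1 mm, which is measurement noise, and no gap shows. The arm is clear of everything, so I'm handing in.

Run:
```python
from bench import robot
print(robot.close_job())
```

```text
the job is handed in; nothing more can be done
None
```

The plate on the ledge (the smallest of the three) now overhangs the open end by about 46 mm and lies flat against the fence. I handed the job in at about 13.5 s of the 64 s limit.

**How:** I pushed the trailing end about 108 mm along the ledge with two fingertips, using about 4 N. I then pushed the front edge until the plate stopped against the fence at about 12 N, backed the fingers off and moved the arm clear.

**Last checks, from the top camera:**
- **Bolt holes:** centres about 27 mm past the open end, so their inner edges are about 21 mm clear.
- **Port:** wholly on the ledge, with its edge about 19 mm inside the end.
- **Fence:** no gap shows. The plate's edges fitted between -0.3° and +0.3° off square, and the back edge within about 1 mm of the fence. They disagree with each other by that much, which is within camera accuracy.
- **Other objects:** the things on and around the ledge look unmoved in the before and after pictures. I did not measure them, and the objects farther off were not in the final crops I viewed.

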